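# Unhook the spatula from the keyhole rack

## Robot

A 6-joint arm with a two-finger parallel gripper is mounted at the origin on the work surface. World frame = base frame: x ahead of the robot, y to its left, z up, the work surface at z = 0. Lengths are in mm, angles in rad, forces in N, time in s.
With the tool pointing down it reaches from about 300 to 850 mm from the base axis. Payload 4.2 kg.
Tool frame: the origin (TCP) lies at the very end of the fingers, on their centre line; the grasp point (between the pads) lies 19 mm behind it (tcp_to_grasp is the z of the grasp point in the tool frame, in mm); z points along the fingers, y is the line along which they close (so a half turn about z gives the same grasp; the last joint's range is limited). The gripper opens to 91 mm and grips with 3 to 60 N. Pads are 32 mm wide; open, the fingers measure 118 mm over their backs; the gripper's body (76 mm by 178 mm) begins 60 mm behind the grasp point.
Start: joints at [1.242, 0.32, 1.565, -0, 1.257, -0.02], TCP at [174.754, 547.818, 213.976] pointing down, gripper open.
Joint ranges: [-3.11, 3.11], [-0.84, 2.01], [0.21, 2.61], [-1.34, 4.49], [0.05, 2.63], [-2.56, 2.56]. Speed limits (rad/s): [2.57, 2.57, 3.14, 3.14, 3.14, 3.14].

## Interface

Orientations are given as a rotation vector (axis times angle).
In Python, from bench import observe, read_camera, close_job, tcp_to_grasp gives the robot as it stands.
- The arm moves only by the tool send_rows, never from a script. Its argument "plan" is a list of rows, each an object with "fingers": the gripper command: -1 is shut, 1 is fully open, values between are in proportion; "linear": the shift along the tool's x, y, z as a fraction of full scale, a list of three; "turn": the turn about the tool's z as a fraction of full scale. A call has 1 to 5 rows; each row is the pose to reach, as a shift and turn from the pose commanded when the call began, along the tool's axes at that moment, turning the shorter way round; what a row does not reach only later rows make up. Full scale, the value 1, is 500 mm for a shift and pi rad for a turn. A row lasts 1/12 s, in which the tool goes at most 41.7 mm and 7.16 degrees, less where a joint would pass 70% of its speed; a pose out of reach is approached as far as the arm can. A call with a number of a shift or a turn outside -1 to 1 is refused whole. A call with a gripper value outside its range is refused whole. The fingers move at their own pace and stop on an object; the grip force is fixed at half the most. Time passes only in rows, so rows that repeat a pose let the fingers close. It gives the time, the measured TCP pose, the force, the opening and the grip force at its end, in the units of the state.
- observe(): the state, without advancing time (a new reading comes with each control period).
- read_camera(name): name is "scene" or "top" or "wrist"; returns a dict with "frame" (480x640x3 uint8, red, green, blue), "intrinsics" (3x3 intrinsics, pixels), "k1" (the pictures are not rectified: a ray, as slopes to the right and down, at radius r is drawn at 1 + k1 r^2 times it, then the intrinsics apply), "extrinsics" (4x4, takes a point from camera to world coordinates). Camera axes: x right, y down, z forward; pixel columns grow to the right and rows downward; lengths in mm; the calibration is good to about 2 mm. A picture is of the moment at which its call begins. There is no depth.
- close_job(): hands the job in; it is judged then, once.
The state is a dict: "clock": time; "joints": joint angles; "joint_velocities": joint speeds; "joint_efforts": joint torques, N m; "tcp_pos": TCP position; "orientation": TCP orientation; "ft_force": force on the tool from outside, world axes, zero at the start; "wrist_torque": the same for the moment, N m; "gripper_width": finger opening in mm; "grasp_force": force on a finger pad.
Only numpy, scipy, OpenCV 4.12 (cv2) and the standard library are available. Lean on these libraries where they do the work, as an engineer would, in place of code of your own. Each camera call takes 0.05 s, during which the arm holds its last target. There are 200 camera calls.

## Task

Take the small spatula off the steel rack: slide it along its keyhole slot to the wide end, lift it free, and stand it blade down in the open amber jar. Lower it in rather than dropping it, and leave the jar standing.

Things in the scene. Friction and masses are not known exactly. Their poses are not given: they have to be found in the camera images.
- spatula_grip (a point): Middle of the spatula's plain straight round wooden handle (26 mm across, 62 mm tall), on its axis, 36 mm above the underside of its collar (steel disc 58 x 5 mm, lying on the rack's plate). Own z up the handle. Loose, 0.12 kg, hung upright in one of three slots. The other two hold a honey dipper (ball on top) and a masher (T-bar on top), which stand up to 68 mm above the plate.
- spatula_tip (a point): Lower end of the spatula's blade, on its axis, 136 mm below spatula_grip and 100 mm below the collar's underside. Under the collar come an 8 mm round neck 11 mm long, a 20 mm round shoulder 15 mm long, then the flat grey blade, 22 x 9 mm.
- rack: Fixed rack, origin on the table under its centre. Level plate 150 (own x) x 320 (own y) x 5 mm, top 130 mm up. Three keyhole slots along own x, at own y -100, 0, 100 mm. Wide end: 44 mm eight-sided, centred at own x -35 mm, on the robot's side. Narrow part: 14 mm, on to own x +50 mm; there tools rise only 6 mm. Shoulder and blade pass up through the wide end only; collars are too big to drop.
- jar: Empty open amber glass jar, upright and loose on the table: 80 mm outside diameter, 72 mm inside, 105 mm tall, floor 6 mm thick, about 0.4 kg. Origin at the centre of its underside, z up. Its cap lies elsewhere.
Things that resemble listed ones, but are neither listed nor needed, are in the scene too. Of the things like the jar, leave any that is purple; of the rest the smaller one is meant. What is shaped like the part that bears spatula_grip but green is not meant.

How it is judged (in metres and radians):
On the way, in this order (a step that is already met when the one before it is completed fails the run):
1. the spatula is at the wide end of its slot, still hung in the rack (x of spatula_grip in the frame of rack between -0.06 and -0.022 m and z of spatula_tip in the frame of rack below 0.12 m).
2. the spatula is lifted clear above the rack's plate (z of spatula_tip in the frame of rack above 0.132 m).
At the end, for the whole second after the job is handed in: The spatula stands blade down in the jar: its lower end inside the jar (within 40 mm of the jar's axis and less than 30 mm above the jar's underside), leaning less than about 34 degrees, at rest; the jar stands on the table within about 7 degrees of upright (horizontal distance between spatula_tip and jar below 0.04 m and z of spatula_tip in the frame of jar below 0.03 m and angle between spatula_grip's own z axis and vertical below 0.6 rad and height (world z) of jar below 0.01 m and angle between jar's own z axis and vertical below 0.12 rad and linear speed of spatula below 0.03 m/s); the robot touches nothing.
It fails at once if the spatula is dropped into the jar (faster than 0.8 m/s inside it) (horizontal distance between spatula_tip and jar below 0.045 m and z of spatula_tip in the frame of jar below 0.1 m and linear speed of spatula above 0.8 m/s).
It also fails if it takes over 51 s, if anything falls off the work surface, if the arm or the gripper's body presses on something with over 40 N, if the wrist force passes 120 N, or if a joint passes its speed limit or range.

## Working session

There is one attempt and no reset: what is moved stays moved. The work goes in short steps, Python scripts to look and compute and a tool call to move; the robot and the scene stay as the last step left them, time stands still between calls to the robot, and variables do not carry over. Pictures are saved under pics/ and viewed, at most 10 in all, crops included, and the job is handed in when it is done.

Besides the shell and the picture viewer there is one more tool, called as name(argument=value, ...) on one line, values as JSON. send_rows: Moves the arm, as the interface text tells. Shift numbers are shares of 500 mm and turn numbers shares of pi rad, none past 1 either way. Its arguments: {"type":"object","properties":{"plan":{"type":"array"}},"required":["plan"]}

```bash
mkdir -p pics; cat > h.py <<'E'
import numpy as np, cv2
from bench import observe, read_camera, close_job, tcp_to_grasp
def cam(n,f=None):
    c=read_camera(n)
    if f: cv2.imwrite('pics/'+f,cv2.cvtColor(c['frame'],cv2.COLOR_RGB2BGR))
    np.savez('%s.npz'%n,**{k:c[k] for k in c})
    return c
def px2w(c,u,v,z):
    K=np.array(c['intrinsics']);E=np.array(c['extrinsics']);k=float(c['k1'])
    d=np.array([(u-K[0,2])/K[0,0],(v-K[1,2])/K[1,1]]);s=d.copy()
    for _ in range(20): s=d/(1+k*(s@s))
    r=E[:3,:3]@np.array([s[0],s[1],1]);o=E[:3,3]
    return o+r*(z-o[2])/r[2]
def w2px(c,p):
    K=np.array(c['intrinsics']);E=np.array(c['extrinsics']);k=float(c['k1'])
    q=E[:3,:3].T@(np.array(p,float)-E[:3,3]);s=q[:2]/q[2];s=s*(1+k*(s@s))
    return np.array([K[0,0]*s[0]+K[0,2],K[1,1]*s[1]+K[1,2]])
E
python3 - <<'E'
from h import *
cam('top','top.png');cam('scene','scene.png');o=observe();print(o,tcp_to_grasp)
E
```

```text
{'clock': 0.1, 'joints': array([ 1.24199864e+00,  3.20217632e-01,  1.56554949e+00,  1.08779857e-05,
        1.25741961e+00, -1.99891561e-02]), 'joint_velocities': array([ 3.47030521e-04, -1.17052717e-03, -3.15603627e-03,  1.27908761e-03,
        1.44676426e-03,  2.06421827e-05]), 'joint_efforts': array([ 5.25067790e-04, -4.13328910e+01, -2.32512152e+01,  7.29797711e-02,
        4.22465487e-02, -5.85135490e-05]), 'tcp_pos': array([174.5982642 , 547.37006762, 213.21323114]), 'orientation': array([-4.83111153e-01, -3.10393301e+00,  2.46294923e-03]), 'ft_force': array([-0.12981906,  0.3342121 ,  0.39103047]), 'wrist_torque': array([-0.00276365,  0.05107577, -0.02428824]), 'grasp_force': 0.0, 'gripper_width': 90.96223698494998} -18.8
```

View pics/top.png

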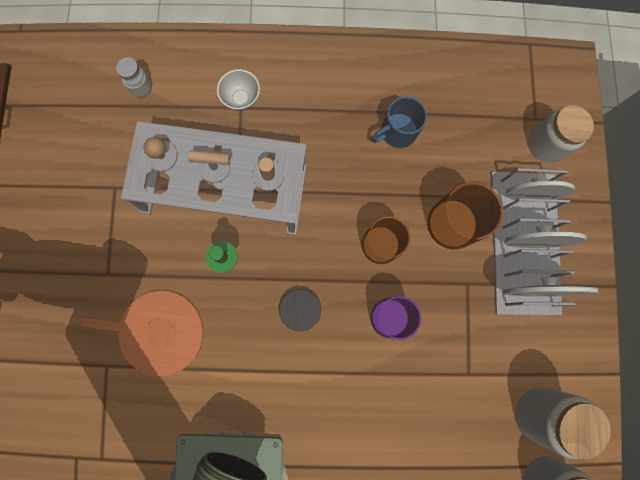

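View pics/scene.png

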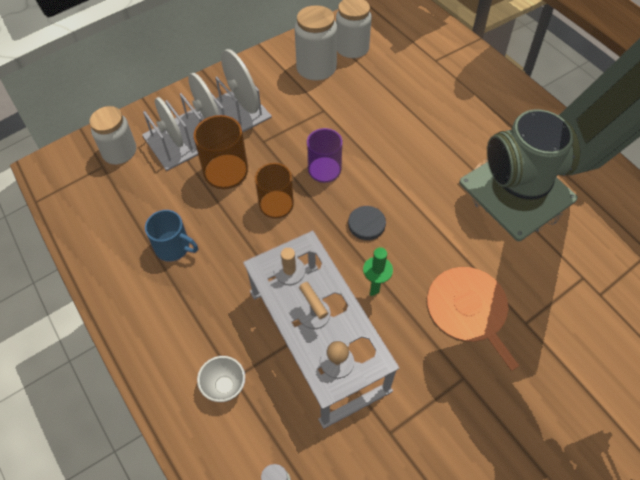

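Top view: the spatula (plain round handle) is at (266,165). Things it could be taken for are the masher at (209,157), the dipper at (154,148) and the green spatula at (221,256). The small amber jar is at (385,240). The jar look-alikes are the big amber one at (466,215) and the purple one at (396,317). In the scene view the spatula is at (289,265) and the jar at (275,190). Next is a close crop.

```bash
python3 - <<'E'
from h import *
a=cv2.imread('pics/top.png')[110:270,115:415]; b=cv2.imread('pics/scene.png')[160:410,235:405]
a=cv2.resize(a,None,fx=2.6,fy=2.6,interpolation=cv2.INTER_CUBIC)
cv2.imwrite('pics/ct.png',a)
b=cv2.resize(b,None,fx=2.4,fy=2.4,interpolation=cv2.INTER_CUBIC); cv2.imwrite('pics/cs.png',b)
for n in('top','scene'):
    c=np.load(n+'.npz');print(np.round(c['extrinsics'],2),c['k1'],c['intrinsics'][0])
c=np.load('top.npz')
for u,v,z in [(137,122,130),(306,145,130),(296,222,130),(122,197,130),(266,165,197),(385,240,6)]: print(u,v,px2w(c,u,v,z).round(1))
E
```

```text
[[ 2.00000e-02 -9.90000e-01  1.50000e-01  3.31640e+02]
 [-1.00000e+00 -3.00000e-02 -1.00000e-02 -1.27970e+02]
 [ 2.00000e-02 -1.50000e-01 -9.90000e-01  1.02402e+03]
 [ 0.00000e+00  0.00000e+00  0.00000e+00  1.00000e+00]] -0.09411411947627696 [506.97547141   0.         308.4855759 ]
[[-8.20000e-01  4.80000e-01 -3.00000e-01  8.45460e+02]
 [ 5.70000e-01  6.90000e-01 -4.50000e-01  4.19240e+02]
 [-1.00000e-02 -5.40000e-01 -8.40000e-01  1.11289e+03]
 [ 0.00000e+00  0.00000e+00  0.00000e+00  1.00000e+00]] -0.17279326042129053 [598.06315113   0.         320.80543407]
137 122 [686.2 185.4 130. ]
306 145 [ 648.5 -132.   130. ]
296 222 [ 503.4 -117.6  130. ]
122 197 [541.5 200.8 130. ]
266 165 [587.3 -64.9 197. ]
385 240 [ 494.8 -298.8    6. ]
```

View pics/ct.png

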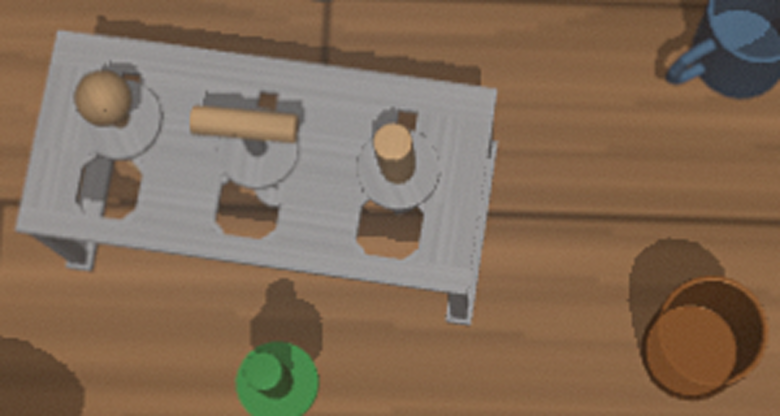

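View pics/cs.png

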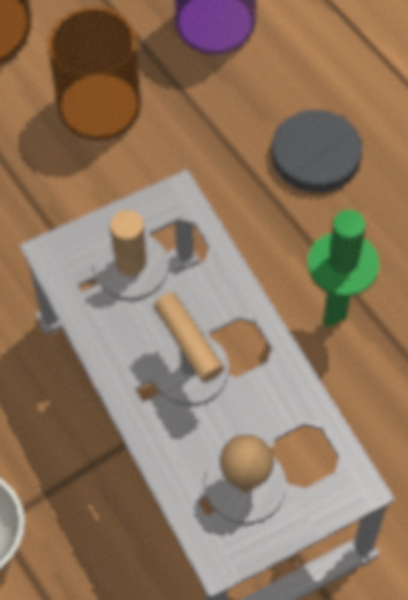

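The crops confirm the plain-handled spatula in the right-hand slot and the small amber jar. Now I'll turn the points into positions.

```bash
python3 - <<'E'
from h import *
t=np.load('top.npz');s=np.load('scene.npz')
T=lambda x,y,z:px2w(t,x/2.6+115,y/2.6+110,z).round(1)
S=lambda x,y,z:px2w(s,x/2.4+235,y/2.4+160,z).round(1)
print('handle',T(393,142,197),S(128,217,197))
print('collar',T(398,170,135),S(131,267,135))
print('wide',T(390,230,130),S(180,243,130))
print('jar floor',T(691,351,6),S(98,104,6),'rim',T(714,331,105),S(94,42,105))
print('corners',T(57,31,130),T(496,90,130),T(467,292,130),T(17,230,130),'|',S(187,171,130),S(22,246,130),S(213,592,130),S(391,498,130))
E
```

```text
handle [588.  -65.1 197. ] [585.6 -67.7 197. ]
collar [587.  -64.7 135. ] [590.9 -61.4 135. ]
wide [545.2 -60.4 130. ] [546.  -59.8 130. ]
jar floor [ 484.3 -290.2    6. ] [ 486.6 -290.1    6. ] rim [ 484.2 -290.8  105. ] [ 485.4 -285.8  105. ]
corners [686.4 185.6 130. ] [ 649.2 -131.5  130. ] [ 502.7 -115.2  130. ] [538.8 201.4 130. ] | [ 503.4 -112.3  130. ] [ 650.1 -129.1  130. ] [684.8 184.6 130. ] [541.  201.7 130. ]
```

send_rows(plan=[{"fingers":1,"linear":[-0.58,-0.46,-0.08],"turn":0},{"fingers":1,"linear":[-0.58,-0.46,-0.08],"turn":0},{"fingers":1,"linear":[-0.58,-0.46,-0.08],"turn":0},{"fingers":1,"linear":[-0.58,-0.46,-0.08],"turn":0},{"fingers":1,"linear":[-0.58,-0.46,-0.08],"turn":0}])

```text
clock: 0.52
tcp_pos: [290.6, 374.0, 236.2]
orientation: [-0.482, -3.104, 0.001]
ft_force: [1.2, -0.3, 0.6]
gripper_width: 91.1
grasp_force: 0.0
```

```bash
cat >> h.py <<'E'
from scipy.spatial.transform import Rotation as Ro
def go(x,y,z,yaw=None):
    o=observe();R=Ro.from_rotvec(o['orientation']).as_matrix();p=o['tcp_pos']
    d=R.T@(np.array([x,y,z])-p);a=np.arctan2(R[1,1],R[0,1])
    t=0 if yaw is None else -((yaw-a+np.pi/2)%np.pi-np.pi/2)/np.pi
    print('t',round(float(o['clock']),2),'pos',p.round(1),'yaw',round(float(a),3),'j',np.round(o['joints'],2),'lin',(d/500).round(4),'turn',round(float(t),4),'F',np.round(o['ft_force'],1),'w',round(float(o['gripper_width']),1),'g',round(float(o['grasp_force']),1))
E
python3 -c "
from h import *
go(587,-65.5,260,-0.114)"
```

```text
t 0.52 pos [290.6 374.  236.2] yaw 1.263 j [ 0.89  0.14  1.74 -0.    1.25 -0.38] lin [-0.8313 -0.6581 -0.0473] turn 0.4383 F [ 1.2 -0.3  0.6] w 91.1 g 0.0
```

send_rows(plan=[{"fingers":1,"linear":[-0.83,-0.66,-0.05],"turn":0.438},{"fingers":1,"linear":[-0.83,-0.66,-0.05],"turn":0.438},{"fingers":1,"linear":[-0.83,-0.66,-0.05],"turn":0.438},{"fingers":1,"linear":[-0.83,-0.66,-0.05],"turn":0.438},{"fingers":1,"linear":[-0.83,-0.66,-0.05],"turn":0.438}])

```text
clock: 0.93
tcp_pos: [406.5, 201.0, 246.1]
orientation: [-1.422, -2.801, 0.0]
ft_force: [0.3, 0.8, 0.4]
gripper_width: 90.8
grasp_force: 0.0
```

```bash
python3 -c "
from h import *
go(587,-65.5,260,-0.114)"
```

```text
t 0.93 pos [406.5 201.  246.1] yaw 0.631 j [ 0.43  0.11  1.76  0.    1.27 -0.2 ] lin [-0.6434 -0.0229 -0.0279] turn 0.2371 F [0.3 0.8 0.4] w 90.8 g 0.0
```

send_rows(plan=[{"fingers":1,"linear":[-0.643,-0.023,-0.03],"turn":0.237},{"fingers":1,"linear":[-0.643,-0.023,-0.03],"turn":0.237},{"fingers":1,"linear":[-0.643,-0.023,-0.03],"turn":0.237},{"fingers":1,"linear":[-0.643,-0.023,-0.03],"turn":0.237},{"fingers":1,"linear":[-0.643,-0.023,-0.03],"turn":0.237}])

```text
clock: 1.35
tcp_pos: [524.3, 29.3, 255.6]
orientation: [-2.215, -2.227, 0.0]
ft_force: [0.5, 1.2, -0.4]
gripper_width: 91.2
grasp_force: 0.0
```

```bash
python3 -c "
from h import *
go(587,-65.5,260,-0.114)"
```

```text
t 1.35 pos [524.3  29.3 255.6] yaw 0.005 j [0.03 0.22 1.6  0.   1.32 0.03] lin [-0.1903  0.1244 -0.0088] turn 0.038 F [ 0.5  1.2 -0.4] w 91.2 g 0.0
```

send_rows(plan=[{"fingers":1,"linear":[-0.19,0.124,-0.009],"turn":0.038},{"fingers":1,"linear":[-0.19,0.124,-0.009],"turn":0.038},{"fingers":1,"linear":[-0.19,0.124,-0.009],"turn":0.038},{"fingers":1,"linear":[-0.19,0.124,-0.009],"turn":0.038},{"fingers":1,"linear":[-0.19,0.124,-0.009],"turn":0.038}])

```text
clock: 1.77
tcp_pos: [587.1, -64.1, 259.2]
orientation: [-2.339, -2.095, 0.002]
ft_force: [0.1, -0.3, 0.2]
gripper_width: 91.4
grasp_force: 0.0
```

```bash
python3 -c "
from h import *
go(587,-65.5,147.5,-0.114)
c=cam('wrist','w1.png')
print(w2px(c,[587,-65.5,197]),w2px(c,[587,-65.5,135]),w2px(c,[547,-61,130]))"
```

```text
t 1.77 pos [587.1 -64.1 259.2] yaw -0.11 j [-0.13  0.32  1.45  0.    1.37 -0.02] lin [-0.0029  0.0006  0.2234] turn 0.0013 F [ 0.1 -0.3  0.2] w 91.4 g 0.0
[322.00253743 260.72965778] [321.90073668 237.26479725] [272.34799216 235.67618482]
```

View pics/w1.png

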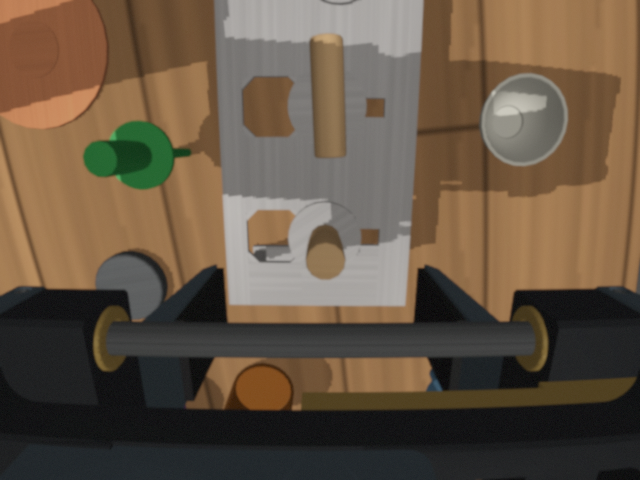

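The wrist view shows the handle top at (325,262), within 3 px of where I predicted it, centred between the fingers. The wide end at (271,235) lies to its left, towards the robot. I'll lower and close.

send_rows(plan=[{"fingers":1,"linear":[-0.003,0.0,0.08],"turn":0.001},{"fingers":1,"linear":[-0.003,0.0,0.15],"turn":0.001},{"fingers":1,"linear":[-0.003,0.0,0.2],"turn":0.001},{"fingers":1,"linear":[-0.003,0.0,0.222],"turn":0.001},{"fingers":1,"linear":[-0.003,0.0,0.222],"turn":0.001}])

```text
clock: 2.23
tcp_pos: [584.4, -62.8, 146.9]
orientation: [-2.335, -2.094, 0.006]
ft_force: [-0.1, -0.4, 0.2]
gripper_width: 91.2
grasp_force: 0.0
```

send_rows(plan=[{"fingers":-1,"linear":[0,0,0],"turn":0},{"fingers":-1,"linear":[0,0,0],"turn":0},{"fingers":-1,"linear":[0,0,0],"turn":0},{"fingers":-1,"linear":[0,0,0],"turn":0},{"fingers":-1,"linear":[0,0,0],"turn":0}])

```text
clock: 2.65
tcp_pos: [587.3, -64.4, 150.5]
orientation: [2.34, 2.094, 0.002]
ft_force: [0.7, -0.2, -0.3]
gripper_width: 60.6
grasp_force: 0.0
```

send_rows(plan=[{"fingers":-1,"linear":[0,0,0],"turn":0},{"fingers":-1,"linear":[0,0,0],"turn":0},{"fingers":-1,"linear":[0,0,0],"turn":0},{"fingers":-1,"linear":[0,0,0],"turn":0},{"fingers":-1,"linear":[0,0,0],"turn":0}])

```text
clock: 3.07
tcp_pos: [587.2, -64.5, 149.5]
orientation: [2.34, 2.095, 0.001]
ft_force: [0.6, -0.2, 1.4]
gripper_width: 27.5
grasp_force: 0.5
```

```bash
python3 -c "
from h import *
go(547,-61,149.5)"
```

```text
t 3.07 pos [587.2 -64.5 149.5] yaw -0.111 j [-0.13  0.39  1.63  0.    1.12 -0.02] lin [-0.002  -0.0806 -0.0002] turn 0.0 F [ 0.6 -0.2  1.4] w 27.5 g 0.5
```

send_rows(plan=[{"fingers":-1,"linear":[0,0,0],"turn":0},{"fingers":-1,"linear":[0,0,0],"turn":0},{"fingers":-1,"linear":[0,0,-0.002],"turn":0},{"fingers":-1,"linear":[0,-0.01,-0.002],"turn":0},{"fingers":-1,"linear":[0,-0.02,-0.002],"turn":0}])

```text
clock: 3.48
tcp_pos: [576.1, -63.2, 150.0]
orientation: [-2.34, -2.095, 0.001]
ft_force: [0.5, 0.6, -0.5]
gripper_width: 25.3
grasp_force: 30.0
```

send_rows(plan=[{"fingers":-1,"linear":[0,-0.015,0],"turn":0},{"fingers":-1,"linear":[0,-0.03,0],"turn":0},{"fingers":-1,"linear":[0,-0.045,0],"turn":0},{"fingers":-1,"linear":[0,-0.06,0],"turn":0},{"fingers":-1,"linear":[0,-0.06,0],"turn":0}])

```text
clock: 3.9
tcp_pos: [544.9, -59.7, 150.4]
orientation: [-2.34, -2.095, 0.002]
ft_force: [-0.3, -0.2, -1.4]
gripper_width: 25.5
grasp_force: 30.0
```

```bash
python3 -c "
from h import *
go(547,-61,149.5)
c=cam('scene');f=cv2.cvtColor(c['frame'],cv2.COLOR_RGB2BGR)[200:420,230:430];cv2.imwrite('pics/s2.png',cv2.resize(f,None,fx=2.7,fy=2.7,interpolation=2))"
```

```text
t 3.9 pos [544.9 -59.7 150.4] yaw -0.111 j [-0.13  0.33  1.72  0.    1.09 -0.02] lin [-0.0021  0.0044  0.0019] turn 0.0 F [-0.3 -0.2 -1.4] w 25.5 g 30.0
```

View pics/s2.png

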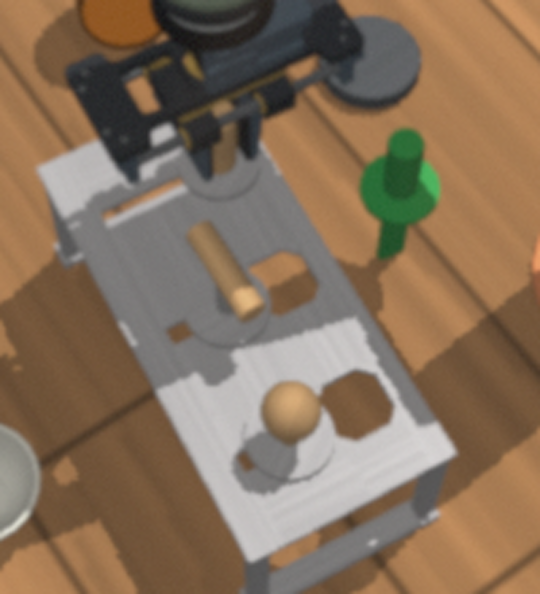

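The scene view shows the spatula at (222,165) in the crop, moved with the fingers to the wide end. The narrow part of its slot is empty. I'll lift it gently.

send_rows(plan=[{"fingers":-1,"linear":[0,0.002,0],"turn":0},{"fingers":-1,"linear":[0,0.002,-0.01],"turn":0},{"fingers":-1,"linear":[0,0.002,-0.03],"turn":0},{"fingers":-1,"linear":[0,0.002,-0.05],"turn":0},{"fingers":-1,"linear":[0,0.002,-0.07],"turn":0}])

```text
clock: 4.37
tcp_pos: [548.6, -60.1, 186.8]
orientation: [2.34, 2.095, 0.001]
ft_force: [-0.3, -0.3, -0.8]
gripper_width: 25.3
grasp_force: 30.0
```

```bash
python3 -c "
from h import *
go(547,-61,285)"
```

```text
t 4.37 pos [548.6 -60.1 186.8] yaw -0.111 j [-0.13  0.3   1.66  0.    1.18 -0.02] lin [-0.0021 -0.0027 -0.1964] turn 0.0 F [-0.3 -0.3 -0.8] w 25.3 g 30.0
```

No sign of snagging, so I'll keep lifting to TCP z ≈ 290.

send_rows(plan=[{"fingers":-1,"linear":[0,0,-0.04],"turn":0},{"fingers":-1,"linear":[0,0,-0.08],"turn":0},{"fingers":-1,"linear":[0,0,-0.12],"turn":0},{"fingers":-1,"linear":[0,0,-0.16],"turn":0},{"fingers":-1,"linear":[0,0,-0.21],"turn":0}])

```text
clock: 4.78
tcp_pos: [547.6, -60.0, 291.8]
orientation: [-2.34, -2.095, 0.0]
ft_force: [0.0, -0.2, -0.2]
gripper_width: 25.3
grasp_force: 30.0
```

send_rows(plan=[{"fingers":-1,"linear":[0,0,0],"turn":0},{"fingers":-1,"linear":[0,0,0],"turn":0},{"fingers":-1,"linear":[0,0,0],"turn":0}])

```text
clock: 5.03
tcp_pos: [547.6, -60.0, 290.0]
orientation: [-2.34, -2.095, 0.001]
ft_force: [0.3, 0.5, -2.1]
gripper_width: 25.5
grasp_force: 30.0
```

```bash
python3 -c "
from h import *
go(485,-289.5,290)"
```

```text
t 5.03 pos [547.6 -60.  290. ] yaw -0.11 j [-0.13  0.24  1.48  0.    1.42 -0.02] lin [-0.4699 -0.0738 -0.    ] turn 0.0 F [ 0.3  0.5 -2.1] w 25.5 g 30.0
```

send_rows(plan=[{"fingers":-1,"linear":[-0.03,-0.005,0],"turn":0},{"fingers":-1,"linear":[-0.08,-0.013,0],"turn":0},{"fingers":-1,"linear":[-0.13,-0.02,0],"turn":0},{"fingers":-1,"linear":[-0.18,-0.028,0],"turn":0},{"fingers":-1,"linear":[-0.23,-0.036,0],"turn":0}])

```text
clock: 5.45
tcp_pos: [516.3, -173.1, 288.6]
orientation: [-2.338, -2.094, 0.003]
ft_force: [0.5, -0.4, -1.4]
gripper_width: 25.3
grasp_force: 30.0
```

send_rows(plan=[{"fingers":-1,"linear":[-0.05,-0.008,0],"turn":0},{"fingers":-1,"linear":[-0.1,-0.016,0],"turn":0},{"fingers":-1,"linear":[-0.15,-0.024,0],"turn":0},{"fingers":-1,"linear":[-0.2,-0.032,0],"turn":0},{"fingers":-1,"linear":[-0.24,-0.038,0],"turn":0}])

```text
clock: 5.87
tcp_pos: [483.9, -290.9, 288.5]
orientation: [-2.339, -2.092, 0.002]
ft_force: [1.0, 0.5, -0.4]
gripper_width: 25.4
grasp_force: 30.0
```

send_rows(plan=[{"fingers":-1,"linear":[0,0,0],"turn":0},{"fingers":-1,"linear":[0,0,0],"turn":0},{"fingers":-1,"linear":[0,0,0],"turn":0}])

```text
clock: 6.12
tcp_pos: [485.0, -288.8, 289.2]
orientation: [-2.339, -2.094, -0.0]
ft_force: [0.4, -0.7, -1.6]
gripper_width: 25.5
grasp_force: 30.0
```

```bash
python3 -c "
from h import *
go(485,-289.5,128)
c=cam('scene');f=cv2.cvtColor(c['frame'],cv2.COLOR_RGB2BGR)[60:260,180:400];f=cv2.resize(f,None,fx=3,fy=3,interpolation=2);cv2.imwrite('pics/s3.png',f)
p=observe()['tcp_pos'];print((w2px(c,p-[0,0,117])-[180,60])*3)"
```

```text
t 6.12 pos [ 485.  -288.8  289.2] yaw -0.111 j [-0.56  0.27  1.45  0.    1.43 -0.45] lin [-0.002   0.0007  0.3225] turn 0.0 F [ 0.4 -0.7 -1.6] w 25.5 g 30.0
[273.56464693 288.82575456]
```

View pics/s3.png

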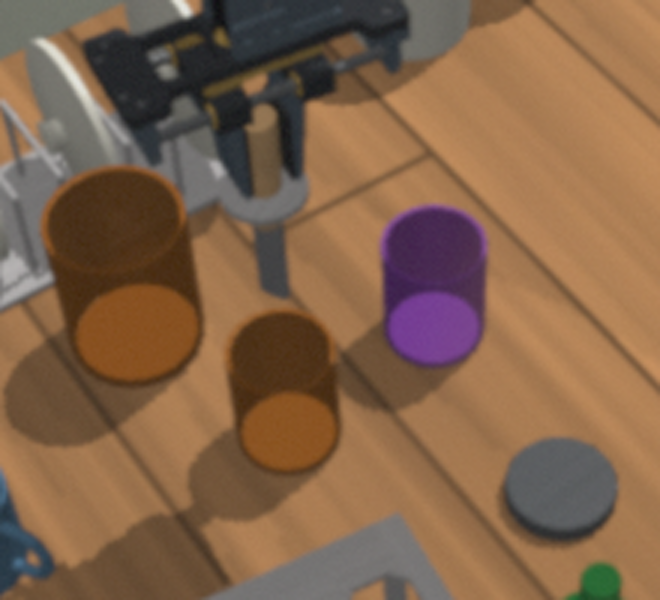

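The blade tip is at (276,292) in the crop, within a few px of the point predicted over the axis of the small jar (rim (281,357), floor (288,430)). I'll lower it.

send_rows(plan=[{"fingers":-1,"linear":[0,0,0.04],"turn":0},{"fingers":-1,"linear":[0,0,0.08],"turn":0},{"fingers":-1,"linear":[0,0,0.11],"turn":0},{"fingers":-1,"linear":[0,0,0.13],"turn":0},{"fingers":-1,"linear":[0,0,0.15],"turn":0}])

```text
clock: 6.58
tcp_pos: [485.5, -288.6, 214.5]
orientation: [-2.339, -2.096, -0.0]
ft_force: [-0.6, 0.3, -1.0]
gripper_width: 25.6
grasp_force: 30.0
```

send_rows(plan=[{"fingers":-1,"linear":[0,0,0.03],"turn":0},{"fingers":-1,"linear":[0,0,0.06],"turn":0},{"fingers":-1,"linear":[0,0,0.09],"turn":0},{"fingers":-1,"linear":[0,0,0.12],"turn":0},{"fingers":-1,"linear":[0,0,0.14],"turn":0}])

```text
clock: 7.0
tcp_pos: [485.3, -288.9, 144.2]
orientation: [-2.339, -2.096, 0.0]
ft_force: [0.5, 0.1, -1.7]
gripper_width: 25.6
grasp_force: 30.0
```

send_rows(plan=[{"fingers":-1,"linear":[0,0,0.005],"turn":0},{"fingers":-1,"linear":[0,0,0.01],"turn":0},{"fingers":-1,"linear":[0,0,0.015],"turn":0},{"fingers":-1,"linear":[0,0,0.02],"turn":0},{"fingers":-1,"linear":[0,0,0.02],"turn":0}])

```text
clock: 7.42
tcp_pos: [485.4, -289.6, 135.5]
orientation: [2.34, 2.095, 0.0]
ft_force: [-0.8, 0.3, -0.8]
gripper_width: 25.3
grasp_force: 30.0
```

```bash
python3 -c "
from h import *
go(485,-289.5,125.5)
c=cam('scene');f=cv2.cvtColor(c['frame'],cv2.COLOR_RGB2BGR)[60:260,180:400];f=cv2.resize(f,None,fx=3,fy=3,interpolation=2);cv2.imwrite('pics/s4.png',f)"
```

```text
t 7.42 pos [ 485.4 -289.6  135.5] yaw -0.111 j [-0.56  0.36  1.71  0.    1.07 -0.45] lin [ 0.0001 -0.0009  0.02  ] turn 0.0 F [-0.8  0.3 -0.8] w 25.3 g 30.0
```

View pics/s4.png

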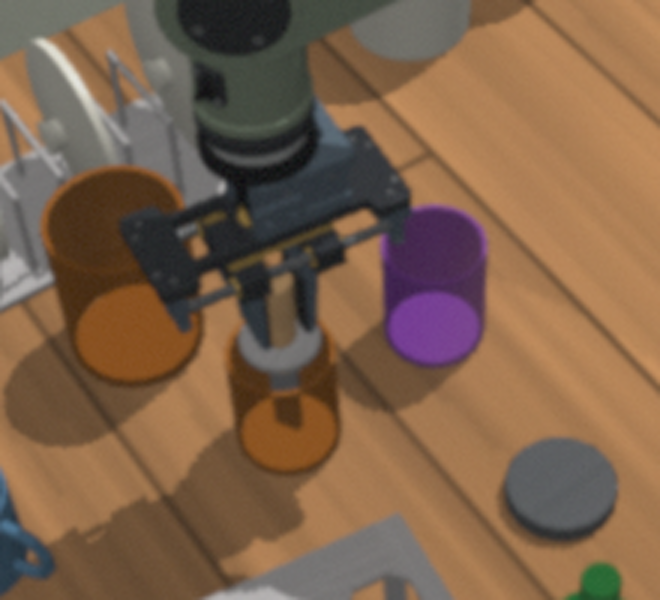

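The blade is inside the jar with the collar centred at (281,345), and the jar stands upright. I'll ease down to the floor and watch the force.

send_rows(plan=[{"fingers":-1,"linear":[0,0,0.004],"turn":0},{"fingers":-1,"linear":[0,0,0.008],"turn":0},{"fingers":-1,"linear":[0,0,0.012],"turn":0},{"fingers":-1,"linear":[0,0,0.015],"turn":0},{"fingers":-1,"linear":[0,0,0.015],"turn":0}])

```text
clock: 7.88
tcp_pos: [485.1, -289.4, 127.4]
orientation: [-2.34, -2.095, 0.0]
ft_force: [0.5, 0.4, -1.8]
gripper_width: 25.2
grasp_force: 30.0
```

send_rows(plan=[{"fingers":-1,"linear":[0,0,0.002],"turn":0},{"fingers":-1,"linear":[0,0,0.003],"turn":0},{"fingers":-1,"linear":[0,0,0.003],"turn":0}])

```text
clock: 8.13
tcp_pos: [485.3, -289.5, 126.2]
orientation: [-2.341, -2.095, -0.0]
ft_force: [-0.9, 0.2, -0.7]
gripper_width: 25.4
grasp_force: 30.0
```

send_rows(plan=[{"fingers":-1,"linear":[0,0,0.002],"turn":0},{"fingers":-1,"linear":[0,0,0.002],"turn":0},{"fingers":-1,"linear":[0,0,0.002],"turn":0}])

```text
clock: 8.38
tcp_pos: [485.3, -289.6, 125.3]
orientation: [-2.341, -2.095, -0.0]
ft_force: [-0.2, -0.1, -1.3]
gripper_width: 25.4
grasp_force: 30.0
```

```bash
python3 -c "
from h import *
go(485,-289.5,125.5)"
```

```text
t 8.38 pos [ 485.3 -289.6  125.3] yaw -0.111 j [-0.56  0.37  1.72  0.    1.05 -0.45] lin [ 0.     -0.0006 -0.0004] turn 0.0 F [-0.2 -0.1 -1.3] w 25.4 g 30.0
```

send_rows(plan=[{"fingers":-1,"linear":[0,0,0.002],"turn":0},{"fingers":-1,"linear":[0,0,0.002],"turn":0},{"fingers":-1,"linear":[0,0,0.002],"turn":0}])

```text
clock: 8.63
tcp_pos: [485.5, -289.7, 125.2]
orientation: [2.34, 2.095, 0.0]
ft_force: [-1.3, 0.7, 5.3]
gripper_width: 25.3
grasp_force: 30.0
```

It's on the floor (+5 N). Releasing.

send_rows(plan=[{"fingers":-0.2,"linear":[0,0,0],"turn":0},{"fingers":0.2,"linear":[0,0,0],"turn":0},{"fingers":0.6,"linear":[0,0,0],"turn":0},{"fingers":1,"linear":[0,0,0],"turn":0},{"fingers":1,"linear":[0,0,0],"turn":0}])

```text
clock: 9.05
tcp_pos: [485.2, -289.5, 124.1]
orientation: [-2.34, -2.095, 0.0]
ft_force: [-0.0, -0.8, 0.6]
gripper_width: 55.6
grasp_force: 0.0
```

send_rows(plan=[{"fingers":1,"linear":[0,0,0],"turn":0},{"fingers":1,"linear":[0,0,0],"turn":0},{"fingers":1,"linear":[0,0,0],"turn":0},{"fingers":1,"linear":[0,0,0],"turn":0},{"fingers":1,"linear":[0,0,0],"turn":0}])

```text
clock: 9.47
tcp_pos: [485.3, -289.5, 124.3]
orientation: [-2.341, -2.095, -0.0]
ft_force: [0.7, 0.5, 0.3]
gripper_width: 88.9
grasp_force: 0.0
```

send_rows(plan=[{"fingers":1,"linear":[0,0,-0.02],"turn":0},{"fingers":1,"linear":[0,0,-0.06],"turn":0},{"fingers":1,"linear":[0,0,-0.12],"turn":0},{"fingers":1,"linear":[0,0,-0.19],"turn":0},{"fingers":1,"linear":[0,0,-0.26],"turn":0}])

```text
clock: 9.88
tcp_pos: [484.9, -289.3, 256.3]
orientation: [-2.34, -2.095, 0.0]
ft_force: [0.5, -1.4, -0.2]
gripper_width: 90.9
grasp_force: 0.0
```

send_rows(plan=[{"fingers":1,"linear":[0,0,-0.04],"turn":0},{"fingers":1,"linear":[0,0,-0.08],"turn":0},{"fingers":1,"linear":[0,0,-0.08],"turn":0},{"fingers":1,"linear":[0,0,-0.08],"turn":0},{"fingers":1,"linear":[0,0,-0.08],"turn":0}])

```text
clock: 10.3
tcp_pos: [484.8, -289.2, 293.5]
orientation: [-2.339, -2.094, 0.001]
ft_force: [-0.1, -0.1, 0.3]
gripper_width: 91.4
grasp_force: 0.0
```

```bash
python3 -c "
from h import *
go(485,-289.5,125.5)
c=cam('scene');f=cv2.cvtColor(c['frame'],cv2.COLOR_RGB2BGR)[60:260,180:400];f=cv2.resize(f,None,fx=3,fy=3,interpolation=2);cv2.imwrite('pics/s5.png',f)"
```

```text
t 10.3 pos [ 484.8 -289.2  293.5] yaw -0.11 j [-0.56  0.27  1.44  0.    1.43 -0.45] lin [-0.0008  0.001   0.3359] turn 0.0 F [-0.1 -0.1  0.3] w 91.4 g 0.0
```

View pics/s5.png

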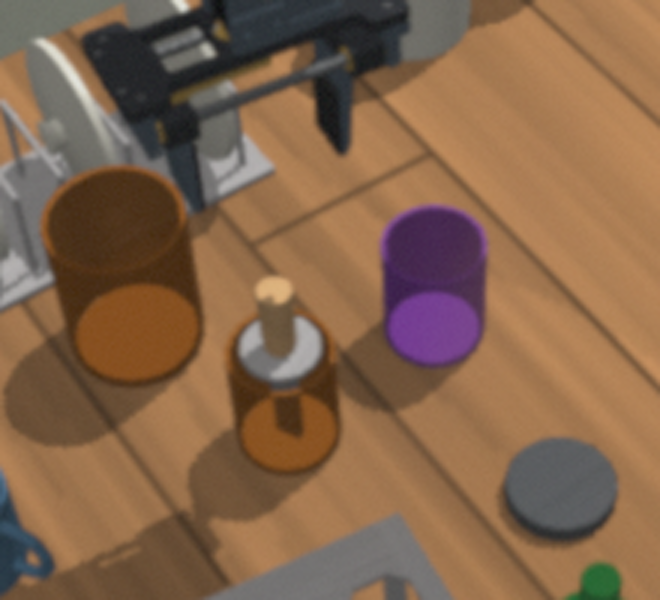

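The spatula stands upright in the small amber jar, with the handle top at (273,290) and the collar at (281,348) in the crop. The jar is upright and the gripper is clear.

```bash
python3 -c "
from h import *
print(close_job())"
```

```text
the job is handed in; nothing more can be done
None
```

The spatula came off the rack through the wide end of its slot and now stands blade down in the small amber jar; the jar is upright, the gripper is clear, and I handed the job in at about 10 s (no verdict was returned).

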